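# Hold the gearbox cover just above its housing

### The job

The steel can is standing on the open gearbox: lift it off by its handle and set it down upright, without dropping it, on the rubber pad beside. Then pick up the gearbox cover by its handle, carry it over the row of parts bins and finish holding it still and level over the gearbox, its outline lined up with the housing's, about 12 mm above the rim and never touching it, so that I can check the joint faces. Keep hold of the cover at the end, do not bump the bins, and leave everything else on the bench where it is.

Things in the scene. Friction and masses are not known exactly. Their poses are not given: they have to be found in the camera images.
- gearbox: Open-topped grey gearbox housing fixed to the bench, 150 (x) x 110 (y) x 80 mm high, walls 20 mm, opening 110 x 70 mm; low feet at the base reach 10 mm beyond the long sides, a steel shaft stub sticks out 30 mm from the +y side at 42 mm height. Origin: centre of the underside; x along the long side, z up. It may be on the robot's left or right
- gearbox_mouth (a point): Centre of the gearbox's opening, level with the top of its rim (80 mm above the bench), same axes as the gearbox
- can: Open steel can, 90 mm diameter, 75 mm high, about 0.3 kg, with a rigid arched carrying handle; starts standing on the gearbox's rim. Origin: centre of its underside; x along the handle's bar, z up
- can_grip (a point): Centre of the can's handle bar: a black straight bar 66 mm long (along the can's x), 14 x 14 mm in section, 115 mm above the can's underside, clear beneath down to the rim at 75 mm; its side arms (6 mm rods) slope from the bar's ends, 32 mm from its centre, outward to the can's sides
- pad: Flat square black rubber pad, 120 x 120 x 3 mm, fixed to the bench beside the gearbox, on its robot-facing short side. Origin: centre of its underside; its top is at 3 mm
- cover: Gearbox cover: flat aluminium plate 150 (x) x 110 (y) x 8 mm, same outline as the housing, about 0.35 kg, lying flat on the bench on the other side of the bin row with its bridge handle up; either way round fits. Origin: centre of the plate's underside; x along the long side, z up
- cover_grip (a point): Centre of the cover's handle bar: a dark straight bar 84 mm long (along the cover's x), 14 x 14 mm in section, 43 mm above the plate's underside (28 mm free below the bar, between its two posts, which stand 37 mm either side)
- bin_row: Fixed row of four open parts bins on a low bar, 320 mm long (x) x 100 mm wide (y) x 110 mm high, between the gearbox and the cover. Origin: centre of the underside
- tape: Black tape roll lying flat, 68 mm diameter, 19 mm high; bystander, origin under its centre
- spray: White spray can, 52 mm diameter, 140 mm high; bystander, origin under its centre
- carton: Cardboard carton 60 x 75 x 40 mm; bystander, origin under its centre
- wrench: Steel wrench, 170 mm long along its x, lying on the bench; bystander
- screwdriver: Screwdriver, 190 mm long along its x, lying on the bench; bystander
- measure: Tape measure, 70 x 42 x 65 mm high; bystander, origin under its centre
- bearing: Steel bearing ring lying flat, 52 mm diameter, 15 mm high; bystander, origin under its centre
Not all that is in view belongs to the job. There is more than one size of the gearbox; the one meant has the size given above.

How it is judged:
On the way, in this order (a step that is already met when the one before it is completed fails the run):
1. the can stands upright and released on the rubber pad (horizontal distance between can and pad below 0.035 m and height (world z) of can below 0.012 m and angle between can's own z axis and vertical below 0.1 rad and contact force between the fingers and can below 0.1 N and linear speed of can below 0.03 m/s), for 0.2 s.
2. the held cover passes above the row of bins (y of cover in the frame of bin_row between -0.06 and 0.06 m and height (world z) of cover above 0.11 m and contact force between the fingers and cover above 0.5 N), for 0.02 s.
At the end, for the whole second after the job is handed in: Can upright and released on the pad (centres within 35 mm). Cover held still by the gripper, underside 4 to 24 mm above the rim, centred within 10 mm, long side within 0.1 rad of the housing's (either way), tilt under 0.09 rad, touching neither gearbox nor can (all of step 1 and z of cover in the frame of gearbox_mouth between 0.004 and 0.024 m and horizontal distance between cover and gearbox_mouth below 0.01 m and angle between the x axis of cover and the x axis of gearbox, either way round below 0.1 rad and angle between cover's own z axis and vertical below 0.09 rad and contact force between cover and gearbox below 0.1 N and contact force between cover and can below 0.1 N and contact force between the fingers and cover above 1 N and linear speed of cover below 0.02 m/s); the arm keeps its last pose, push and grip.
It fails at once if the cover touches the gearbox (contact force between cover and gearbox above 1 N).
It fails at once if the can is dropped (unheld in mid-air) or tipped over ((height (world z) of can between 0.025 and 0.065 m and contact force between the fingers and can below 0.05 N and contact force between can and gearbox below 0.05 N) or angle between can's own z axis and vertical above 0.7 rad).
It fails at once if the bins are bumped (contact force between any of can, cover, the fingers, the arm and bin_row above 5 N).
It fails at once if a bystander is disturbed (distance of any of tape, spray, carton, wrench, screwdriver, measure, bearing from where it was at the start of the episode above 0.03 m or angle between spray's own z axis and vertical above 0.5 rad).
It also fails if it takes over 69 s, if anything falls off the work surface, if the arm or the gripper's body presses on something with over 40 N, if the wrist force passes 120 N, or if a joint passes its speed limit or range.

### The arm

A 6-joint arm with a two-finger parallel gripper is mounted at the origin on the work surface. World frame = base frame: x ahead of the robot, y to its left, z up, the work surface at z = 0. Lengths are in m, angles in rad, forces in N, time in s.
With the tool pointing down it reaches from about 0.25 to 0.775 m from the base axis. Payload 8.9 kg.
Tool frame: the origin (TCP) lies on the centre line of the jaws, within the pads' length; the fingertips stand 19 mm ahead of it and the grasp point (between the pads) is the TCP; x points along the fingers, y is the direction in which the jaws open and shut, and the axes are right-handed (so a half turn about x gives the same grasp; the last joint's range is limited). The gripper opens to 85 mm and grips with 20 to 120 N. Pads are 22 mm wide; open, the fingers measure 114 mm over their backs; the gripper's body (76 mm by 85 mm) begins 54 mm behind the grasp point. The pads swing forward as they close: fully open they stand 13 mm farther back than shut.
Start: joints at [-1.453, 0.291, -0.153, 1.127, 0, 1.431], TCP at [0.133, -0.508, 0.25] pointing down, gripper open.
Joint ranges: [-2.52, 2.52], [-0.91, 1.74], [-1.3, 1.37], [-1.96, 2.02], [-1.52, 1.47], [-3.14, 3.14]. Speed limits (rad/s): [2.22, 2.22, 2.79, 3.14, 3.14, 3.14].

### API

Orientations are given as a unit quaternion [x, y, z, w].
In Python, from rig import env gives the robot as it stands.
- The arm moves only by the tool send_rows, never from a script. Its argument "targets" is a list of rows, each a list of 3 entries, a list of its own where there are three numbers: the shift along the tool's x, y, z in mm, then the turn, a rotation vector about the tool's x, y, z in degrees, then the finger opening in mm, from 0 to 85.4. In form: [[[tx, ty, tz], [rx, ry, rz], fingers], ...]. A call has 1 to 10 rows; each row is the pose to reach, as a shift and turn from the pose commanded when the call began, along the tool's axes at that moment; what a row does not reach only later rows make up. A row lasts 1/12 s, in which the tool goes at most 41.7 mm and 7.16 degrees, less where a joint would pass 70% of its speed; a pose out of reach is approached as far as the arm can. A call with a gripper value outside its range is refused whole. The fingers move at their own pace and stop on an object; "squeeze" is the grip in N (left out, the last holds). Time passes only in rows, so rows that repeat a pose let the fingers close. It gives the time, the measured TCP pose, the force and the opening at its end, in the units of the state.
- env.get_state(): the state, without advancing time (a new reading comes with each control period).
- env.grab_frame(name): name is "side" or "top"; returns the picture (384x512x3 uint8, red, green, blue); there is no depth.
- env.camera_info(name): a dict with "mtx" (3x3 intrinsics, pixels), "R" (3x3) and "t" (3): a world point X has camera coordinates R X + t. Camera axes: x right, y down, z forward; pixel columns grow to the right and rows downward; lengths in m; the calibration is good to about 2 mm. A picture is of the moment at which its call begins. camera_info takes no time and is no camera call.
- env.hand_in(): hands the job in, once; it reports no verdict.
The state is a dict: "clock": time; "joints": joint angles; "joint_vel": joint speeds; "tau": joint torques, N m; "position": TCP position; "ee_rot": TCP orientation; "force": force on the tool from outside, world axes, zero at the start; "ft_torque": the same for the moment, N m; "opening": finger opening in m.
Only numpy, scipy, OpenCV 4.12 (cv2) and the standard library are available. Lean on these libraries where they do the work, as an engineer would, in place of code of your own. Each camera call takes 0.05 s, during which the arm holds its last target. There are 200 camera calls.

## Working session

There is one attempt and no reset: what is moved stays moved. The work goes in short steps, Python scripts to look and compute and a tool call to move; the robot and the scene stay as the last step left them, time stands still between calls to the robot, and variables do not carry over. Pictures are saved under pics/ and viewed, about 8 in all and at most 12, crops included, and the job is handed in when it is done.

Besides the shell and the picture viewer there is one more tool, called after ">>>" by a JSON object that holds its "api" and its "payload". send_rows: Moves the arm, as the interface text tells. Its arguments: {"type":"object","properties":{"targets":{"type":"array","items":{"type":"array"}},"squeeze":{"type":"number"}},"required":["targets"]}

```bash
ls; mkdir -p pics; python3 - <<'E'
from rig import env
import cv2
print(env.get_state())
for n in("side","top"):
    im=env.grab_frame(n); cv2.imwrite(f"pics/{n}0.png",cv2.resize(im[:,:,::-1],(800,600),interpolation=cv2.INTER_CUBIC))
    c=env.camera_info(n);print(n,c)
E
```

```text
pics
{'clock': 0.0, 'joints': array([-1.45331172e+00,  2.91268111e-01, -1.54114627e-01,  1.12669918e+00,
        1.24395001e-05,  1.43150425e+00]), 'joint_vel': array([ 1.11572290e-03, -9.19339158e-04,  2.07704608e-05, -2.92241743e-05,
       -6.53279653e-05, -6.44954573e-04]), 'tau': array([-2.41654416e-04, -5.37144256e+01,  3.31376302e+01,  1.57762121e-02,
       -1.47549886e-04,  1.83302781e-06]), 'position': array([ 0.13329451, -0.50737627,  0.24974298]), 'ee_rot': array([ 0.70129617,  0.09098949, -0.70127746,  0.09008059]), 'force': array([-0.57910616,  0.41098007,  0.1795786 ]), 'ft_torque': array([ 0.0048791 ,  0.01834203, -0.01707185]), 'opening': 0.08557552688345392}
side {'mtx': array([[492.20409091,   0.        , 262.28595252],
       [  0.        , 492.20409091, 188.96870355],
       [  0.        ,   0.        ,   1.        ]]), 'R': array([[-0.80846851, -0.58842205, -0.01175422],
       [-0.39233716,  0.55372747, -0.73447767],
       [ 0.43869149, -0.58919045, -0.67853105]]), 't': array([0.46790697, 0.30960708, 1.4680854 ])}
top {'mtx': array([[358.64056068,   0.        , 250.39866062],
       [  0.        , 358.64056068, 193.19478666],
       [  0.        ,   0.        ,   1.        ]]), 'R': array([[ 0.01924049, -0.99980306,  0.00486283],
       [-0.98691363, -0.01977081, -0.16003312],
       [ 0.16009775, -0.00172007, -0.98709967]]), 't': array([3.92526649e-05, 5.61406218e-01, 1.09834075e+00])}
```

View pics/side0.png

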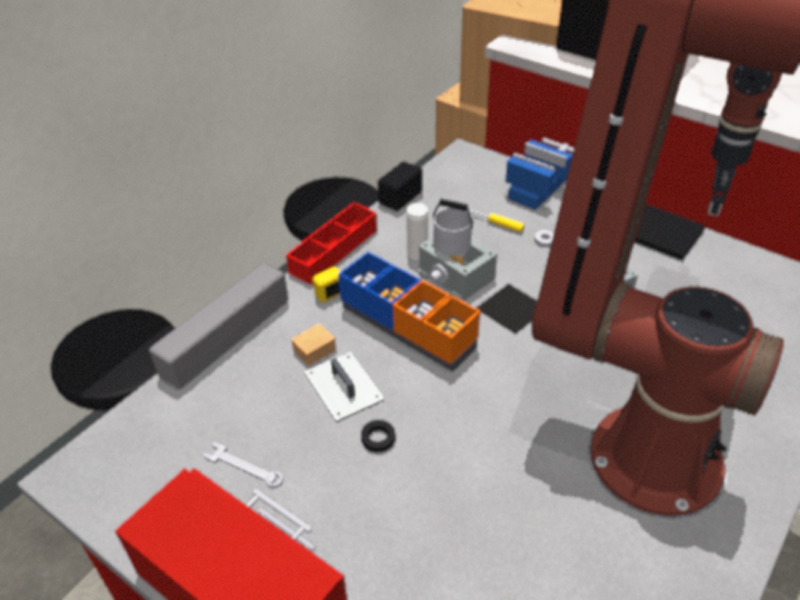

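View pics/top0.png

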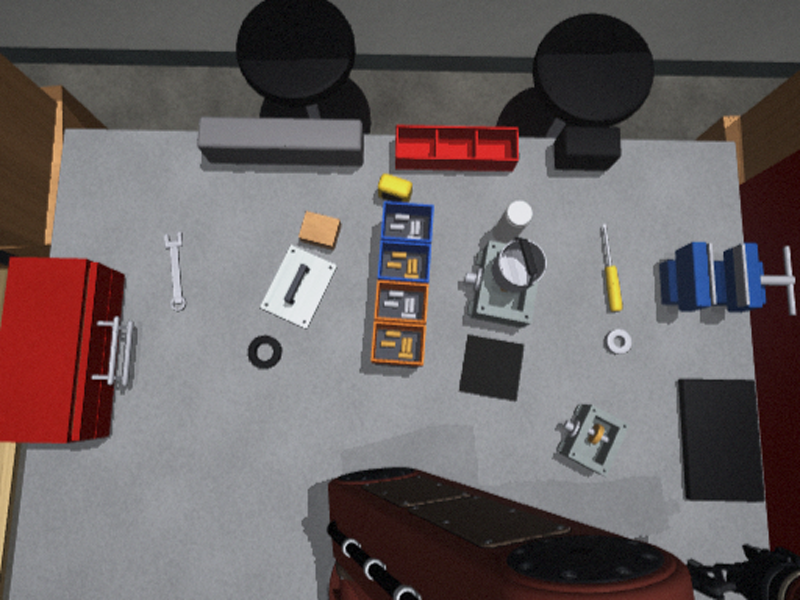

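The top view shows the full-size gearbox at about (505,283) with the can at (522,262), and the pad at (491,367). The cover is at (298,285) beyond the bins at (403,285), and the smaller decoy gearbox is at (595,437). The side view shows the same, with nothing hidden. I'll zoom in to measure.

```bash
cat > h.py <<'E'
from rig import env
import cv2, numpy as np
from scipy.spatial.transform import Rotation as Ro
def tile(im,x,y,w,h,s):
    t=cv2.resize(im[y:y+h,x:x+w,::-1],(int(w*s),int(h*s)),interpolation=cv2.INTER_CUBIC)
    for i in range(0,w,10):
        cv2.line(t,(int(i*s),0),(int(i*s),5 if i%50 else 12),(0,0,255),1)
        if i%20==0: cv2.putText(t,str(x+i),(int(i*s),20),0,.35,(0,0,255),1)
    for i in range(0,h,10):
        cv2.line(t,(0,int(i*s)),(5,int(i*s)),(0,0,255),1)
        if i%20==0 and i: cv2.putText(t,str(y+i),(7,int(i*s)+4),0,.35,(0,0,255),1)
    return t
def mont(fn,ts):
    H=max(t.shape[0] for t in ts)
    cv2.imwrite(fn,np.hstack([cv2.copyMakeBorder(t,0,H-t.shape[0],0,0,cv2.BORDER_CONSTANT) for t in ts]))
def ray(n,u,v):
    c=env.camera_info(n);R,t=c["R"],c["t"]
    return -R.T@t, R.T@np.linalg.inv(c["mtx"])@[u,v,1]
def atz(n,u,v,z):
    o,d=ray(n,u,v); return o+d*(z-o[2])/d[2]
def tri(top,side):
    o1,d1=ray("top",*top);o2,d2=ray("side",*side)
    s=np.linalg.lstsq(np.c_[d1,-d2],o2-o1,rcond=None)[0]
    a,b=o1+s[0]*d1,o2+s[1]*d2
    return (a+b)/2,np.linalg.norm(a-b)
def proj(n,X):
    c=env.camera_info(n);p=c["mtx"]@(c["R"]@np.asarray(X).T+c["t"][:,None]);return (p[:2]/p[2]).T
E
python3 - <<'E'
from h import *
t=env.grab_frame("top");s=env.grab_frame("side")
mont("pics/a.png",[tile(t,285,130,75,130,4.6),tile(s,250,120,100,100,4.5)])
mont("pics/b.png",[tile(t,160,150,60,65,6.5),tile(s,190,220,60,60,6.5)])
E
```

```text
(no output)
```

View pics/a.png

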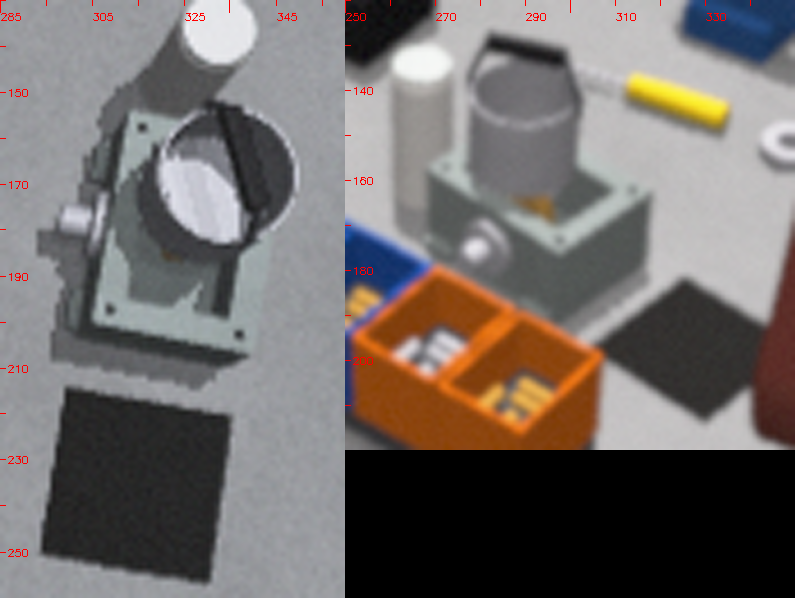

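View pics/b.png

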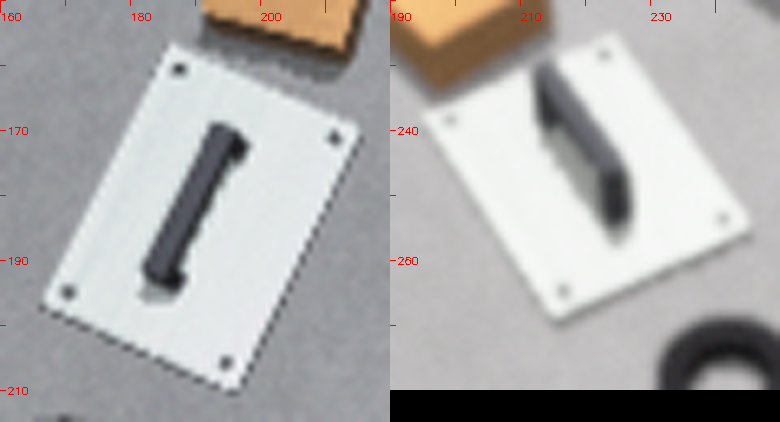

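The crops show four housing and cover corners clearly in both views, both handle bars and the pad. I'll triangulate these now.

```bash
python3 - <<'E'
from h import *
np.set_printoptions(precision=4,suppress=True)
def px(p,x,y,s,ox=0): return ((p[0]-ox+.5)/s-.5+x,(p[1]+.5)/s-.5+y)
T=lambda p:px(p,285,130,4.6); S=lambda p:px(p,250,120,4.5,345)
T2=lambda p:px(p,160,150,6.5); S2=lambda p:px(p,190,220,6.5,390)
print("gear bolts ++, -+, --")
for a,b in [((142,127),(460,169)),((110,310),(560,240)),((238,334),(632,190)),((93,323),(558,252)),((247,355),(651,192))]: print(*tri(T(a),S(b)))
print("can bar ends, mid, rim")
for a,b in [((215,105),(490,41)),((258,212),(565,57)),((238,158),(527,49)),((227,174),(524,97))]: print(*tri(T(a),S(b)))
print("cover corners")
A=[(172,43),(360,130),(238,393),(42,303),(179,69),(335,138),(226,362),(68,292),(220,126),(162,270)]
B=[(426,115),(615,33),(750,233),(558,323),(450,119),(604,54),(723,217),(563,290),(545,68),(618,172)]
for a,b in zip(A,B): print(*tri(T2(a),S2(b)))
C=np.array([atz("top",*T2(a),.008) for a in A[:8]])
print("cover z8", C[:4].mean(0),C[4:].mean(0),np.diff(C[:4],axis=0))
P=np.array([atz("top",*T(a),.003) for a in [(65,387),(232,415),(210,583),(41,553)]]);print("pad",P.mean(0),np.diff(P,axis=0))
k=1.5625
print("bins top corners",*[atz("top",u/k,v/k,.11) for u,v in [(386,203),(433,207),(423,366),(371,361)]])
s=env.get_state();print(Ro.from_quat(s["ee_rot"]).as_matrix())
E
```

```text
gear bolts ++, -+, --
[ 0.668  -0.1941  0.0804] 0.013458391708858515
[ 0.5467 -0.1689  0.08  ] 0.0014219165589025497
[ 0.5324 -0.2543  0.0803] 0.0007885308308511747
[ 0.539  -0.1568  0.0797] 0.0014683710039228675
[ 0.5181 -0.2599  0.0813] 0.00110608551130892
can bar ends, mid, rim
[ 0.6517 -0.2147  0.2031] 0.00868431337051829
[ 0.5914 -0.2389  0.1974] 0.0008702817499431144
[ 0.6224 -0.2279  0.1991] 0.0033769583607730904
[ 0.6258 -0.2331  0.1471] 0.001284429236528451
cover corners
[0.6879 0.2284 0.0088] 0.0007945007996939859
[0.6437 0.13   0.0113] 0.0003310338845012907
[0.5095 0.1884 0.0007] 0.001476265055971208
[0.5514 0.2884 0.0032] 0.0024849103665562687
[0.6744 0.2242 0.0104] 0.00044066684091945195
[0.6401 0.1431 0.0088] 0.0003827528320019542
[0.5233 0.1934 0.0086] 0.0005228428395170365
[0.5575 0.2748 0.0095] 5.8780295733947506e-05
[0.6345 0.1948 0.0484] 0.00318075258216765
[0.5642 0.2218 0.0417] 0.0004398681081426973
cover z8 [0.5982 0.2085 0.008 ] [0.5991 0.2091 0.008 ] [[-0.0439 -0.0983  0.    ]
 [-0.1365  0.0565  0.    ]
 [ 0.0437  0.101   0.    ]]
pad [ 0.4354 -0.1996  0.003 ] [[-0.0176 -0.1188  0.    ]
 [-0.1181  0.0176  0.    ]
 [ 0.0185  0.1183  0.    ]]
bins top corners [0.7489 0.0254 0.11  ] [ 0.7426 -0.0678  0.11  ] [ 0.4293 -0.0512  0.11  ] [0.4368 0.0473 0.11  ]
[[-0.0001  0.254  -0.9672]
 [ 0.0008 -0.9672 -0.254 ]
 [-1.     -0.0008 -0.0001]]
```

```bash
python3 - <<'E'
from h import *
from scipy.optimize import least_squares
np.set_printoptions(precision=4,suppress=True)
def px(p,x,y,s,ox=0): return ((p[0]-ox+.5)/s-.5+x,(p[1]+.5)/s-.5+y)
T=lambda p:px(p,285,130,4.6); S=lambda p:px(p,250,120,4.5,345)
T2=lambda p:px(p,160,150,6.5); S2=lambda p:px(p,190,220,6.5,390)
def fit(obs,z,x0):
    def f(q):
        c,s=np.cos(q[2]),np.sin(q[2]);r=[]
        for n,uv,l in obs: r.append(proj(n,[[q[0]+c*l[0]-s*l[1],q[1]+s*l[0]+c*l[1],z+(l[2] if len(l)>2 else 0)]])[0]-uv)
        return np.ravel(r)
    o=least_squares(f,x0,loss="soft_l1");print(o.x,f(o.x).reshape(-1,2).round(1).tolist());return o.x
print("gear");g=[("top",T((142,127)),(.065,.045)),("top",T((110,310)),(-.065,.045)),("top",T((238,334)),(-.065,-.045)),("top",T((130,110)),(.075,.055)),("top",T((93,323)),(-.075,.055)),("top",T((247,355)),(-.075,-.055)),
("side",S((560,240)),(-.065,.045)),("side",S((632,190)),(-.065,-.045)),("side",S((558,252)),(-.075,.055)),("side",S((651,192)),(-.075,-.055))]
fit(g,.08,[.6,-.21,-.18])
print("gear top only");fit(g[:6],.08,[.6,-.21,-.18])
print("cover");L=[(.075,.055),(.075,-.055),(-.075,-.055),(-.075,.055),(.065,.045),(.065,-.045),(-.065,-.045),(-.065,.045)]
A=[(172,43),(360,130),(238,393),(42,303),(179,69),(335,138),(226,362),(68,292)]
B=[(426,115),(615,33),(750,233),(558,323),(450,119),(604,54),(723,217),(563,290)]
fit([("top",T2(a),l) for a,l in zip(A,L)]+[("side",S2(a),l) for a,l in zip(B,L)],.008,[.6,.2,-.4])
e=[atz("top",*T(p),.2) for p in [(215,105),(258,212)]];d=e[0]-e[1];print("bar",e,np.arctan2(d[1],d[0]),np.linalg.norm(d))
e=[atz("side",*S(p),.2) for p in [(490,41),(565,57)]];d=e[0]-e[1];print("bar side",e,np.arctan2(d[1],d[0]),np.linalg.norm(d))
print("rim",atz("top",*T((227,174)),.155),atz("side",*S((524,97)),.155))
E
```

```text
gear
[ 0.6028 -0.2232 -0.1835] [[-0.1, -0.2], [-0.5, 0.1], [0.5, 0.7], [-0.1, -0.1], [-0.5, -0.3], [1.2, -0.1], [-0.6, 0.2], [0.5, 0.1], [-0.0, 0.1], [0.1, -0.4]]
gear top only
[ 0.6028 -0.2232 -0.1855] [[-0.1, -0.2], [-0.5, 0.0], [0.4, 0.7], [-0.1, -0.1], [-0.6, -0.3], [1.1, -0.0]]
cover
[ 0.5985  0.2087 -0.4089] [[-0.2, -0.2], [0.6, -0.3], [-0.4, 0.1], [-0.3, 0.1], [0.1, -0.4], [0.4, -0.0], [0.1, 0.8], [-0.2, 0.3], [-0.6, 0.1], [-0.1, 0.2], [0.6, -1.2], [-0.7, -1.0], [-0.3, 0.3], [0.3, -0.1], [0.5, 0.4], [-0.0, 0.6]]
bar [array([ 0.6566, -0.2136,  0.2   ]), array([ 0.5904, -0.2384,  0.2   ])] 0.3593285956914207 0.07067716931794257
bar side [array([ 0.6498, -0.2195,  0.2   ]), array([ 0.59  , -0.2357,  0.2   ])] 0.26351174000399885 0.06202083920084695
rim [ 0.6244 -0.2309  0.155 ] [ 0.6195 -0.2245  0.155 ]
```

```bash
cat >> h.py <<'E'
def to(p,yaw):
    """tool shift (mm) and turn (deg) to point tool down at p with the jaw axis at yaw"""
    s=env.get_state();R=Ro.from_quat(s["ee_rot"])
    y=np.array([np.cos(yaw),np.sin(yaw),0]);x=np.array([0,0,-1.]);G=Ro.from_matrix(np.c_[x,y,np.cross(x,y)])
    print("t",s["clock"],"pos",s["position"].round(4),"F",s["force"].round(1),"open",round(s["opening"],4),"q1,6",s["joints"][[0,5]].round(2))
    print("shift",(R.inv().apply(np.array(p)-s["position"])*1000).round(1),"turn",np.degrees((R.inv()*G).as_rotvec()).round(2))
E
echo ok
```

```text
ok
```

>>> {"api": "send_rows", "payload": {"targets": [[[-40, -42, -184], [-62, 0, 0], 85], [[-40, -42, -184], [-62, 0, 0], 85], [[-40, -42, -184], [-62, 0, 0], 85], [[-40, -42, -184], [-62, 0, 0], 85], [[-40, -42, -184], [-62, 0, 0], 85], [[-40, -42, -184], [-62, 0, 0], 85], [[-40, -42, -184], [-62, 0, 0], 85], [[-40, -42, -184], [-62, 0, 0], 85], [[-40, -42, -184], [-62, 0, 0], 85], [[-40, -42, -184], [-62, 0, 0], 85]]}}

```text
clock: 1.03
position: [0.3007, -0.4203, 0.2902]
ee_rot: [-0.554, -0.44, 0.554, -0.44]
force: [0.7, 0.3, -0.9]
opening: 0.0849
```

```bash
python3 -c "
from h import *
to([.46,-.33,.29],-1.314+124*np.pi/180)"
```

```text
t 1.0333 pos [ 0.3007 -0.4203  0.2902] F [ 0.7  0.3 -0.9] open 0.0849 q1,6 [-1.09  0.71]
shift [   0.2  134.8 -123.9] turn [-6.177e+01 -2.000e-02  1.000e-02]
```

>>> {"api": "send_rows", "payload": {"targets": [[[0, 135, -124], [-62, 0, 0], 85], [[0, 135, -124], [-62, 0, 0], 85], [[0, 135, -124], [-62, 0, 0], 85], [[0, 135, -124], [-62, 0, 0], 85], [[0, 135, -124], [-62, 0, 0], 85], [[0, 135, -124], [-62, 0, 0], 85], [[0, 135, -124], [-62, 0, 0], 85], [[0, 135, -124], [-62, 0, 0], 85], [[0, 135, -124], [-62, 0, 0], 85]]}}

```text
clock: 1.78
position: [0.4606, -0.3305, 0.2901]
ee_rot: [0.248, 0.662, -0.248, 0.662]
force: [0.4, -0.2, -0.3]
opening: 0.0851
```

```bash
python3 -c "
from h import *
to([.623,-.228,.26],1.89)"
```

```text
t 1.7833 pos [ 0.4606 -0.3305  0.2901] F [ 0.4 -0.2 -0.3] open 0.0851 q1,6 [-0.75 -0.03]
shift [ 30. 184.  55.] turn [-5.936e+01 -3.000e-02 -1.000e-02]
```

>>> {"api": "send_rows", "payload": {"targets": [[[30, 184, 55], [-59.5, 0, 0], 85], [[30, 184, 55], [-59.5, 0, 0], 85], [[30, 184, 55], [-59.5, 0, 0], 85], [[30, 184, 55], [-59.5, 0, 0], 85], [[30, 184, 55], [-59.5, 0, 0], 85], [[30, 184, 55], [-59.5, 0, 0], 85], [[30, 184, 55], [-59.5, 0, 0], 85], [[30, 184, 55], [-59.5, 0, 0], 85], [[30, 184, 55], [-59.5, 0, 0], 85]]}}

```text
clock: 2.53
position: [0.6233, -0.2285, 0.2598]
ee_rot: [-0.113, 0.698, 0.114, 0.698]
force: [-1.1, 1.0, -0.5]
opening: 0.0849
```

```bash
python3 -c "
from h import *
to([.623,-.228,.195],1.89)
t=env.grab_frame('top');s=env.grab_frame('side')
mont('pics/c.png',[tile(t,285,110,85,110,4.6),tile(s,250,60,90,110,4.5)])"
```

```text
t 2.5333 pos [ 0.6233 -0.2285  0.2598] F [-1.1  1.  -0.5] open 0.0849 q1,6 [-0.46 -0.78]
shift [64.8  0.6 -0.1] turn [ 0.17 -0.03 -0.03]
```

View pics/c.png

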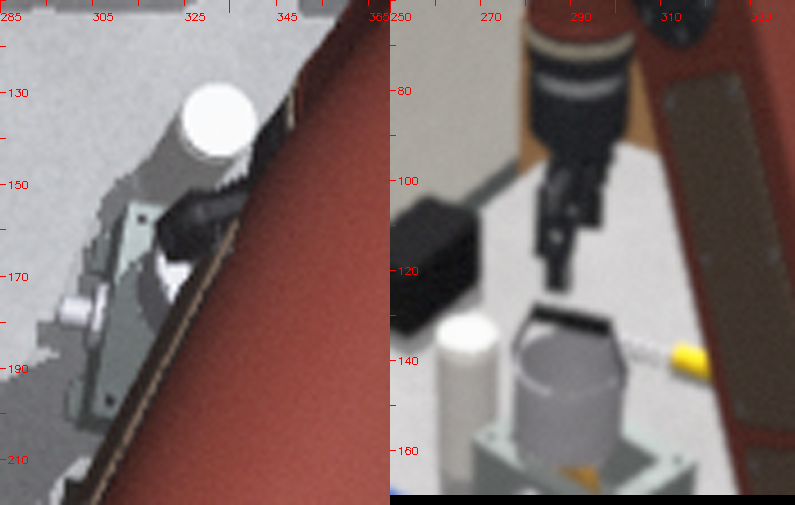

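The gripper is directly above the can's handle in the side view (bar at about (570,318), near finger at (557,290)). I'll descend and grip.

>>> {"api": "send_rows", "payload": {"targets": [[[15, 0, 0], [0, 0, 0], 85], [[35, 0, 0], [0, 0, 0], 85], [[50, 0, 0], [0, 0, 0], 85], [[58, 0, 0], [0, 0, 0], 85], [[63, 0, 0], [0, 0, 0], 85], [[65, 0, 0], [0, 0, 0], 85], [[65, 0, 0], [0, 0, 0], 60], [[65, 0, 0], [0, 0, 0], 45], [[65, 0, 0], [0, 0, 0], 30], [[65, 0, 0], [0, 0, 0], 25]], "squeeze": 50}}

```text
clock: 3.47
position: [0.6236, -0.229, 0.1961]
ee_rot: [-0.112, 0.698, 0.112, 0.699]
force: [-0.5, 0.5, 0.1]
opening: 0.0385
```

>>> {"api": "send_rows", "payload": {"targets": [[[0, 0, 0], [0, 0, 0], 22], [[0, 0, 0], [0, 0, 0], 19], [[0, 0, 0], [0, 0, 0], 16], [[0, 0, 0], [0, 0, 0], 13], [[0, 0, 0], [0, 0, 0], 8], [[0, 0, 0], [0, 0, 0], 5], [[0, 0, 0], [0, 0, 0], 5], [[0, 0, 0], [0, 0, 0], 5]], "squeeze": 50}}

```text
clock: 4.13
position: [0.6234, -0.229, 0.1955]
ee_rot: [-0.112, 0.698, 0.112, 0.698]
force: [0.2, -1.6, 2.4]
opening: 0.0132
```

>>> {"api": "send_rows", "payload": {"targets": [[[-4, 0, 0], [0, 0, 0], 5], [[-12, 0, 0], [0, 0, 0], 5], [[-22, 0, 0], [0, 0, 0], 5], [[-33, 0, 0], [0, 0, 0], 5], [[-42, 0, 0], [0, 0, 0], 5], [[-47, 0, 0], [0, 0, 0], 5], [[-50, 0, 0], [0, 0, 0], 5], [[-50, 0, 0], [0, 0, 0], 5]], "squeeze": 50}}

```text
clock: 4.8
position: [0.6235, -0.2289, 0.2461]
ee_rot: [-0.112, 0.698, 0.112, 0.698]
force: [0.2, 0.2, -2.3]
opening: 0.0131
```

```bash
python3 -c "
from h import *
to([.434,-.2,.245],1.89)
t=env.grab_frame('top');s=env.grab_frame('side')
mont('pics/d.png',[tile(t,285,110,85,130,4.6),tile(s,250,60,90,130,4.5)])"
```

```text
t 4.8 pos [ 0.6235 -0.2289  0.2461] F [ 0.2  0.2 -2.3] open 0.0131 q1,6 [-0.46 -0.78]
shift [   0.9   86.7 -171. ] turn [-0.07  0.04  0.04]
```

View pics/d.png

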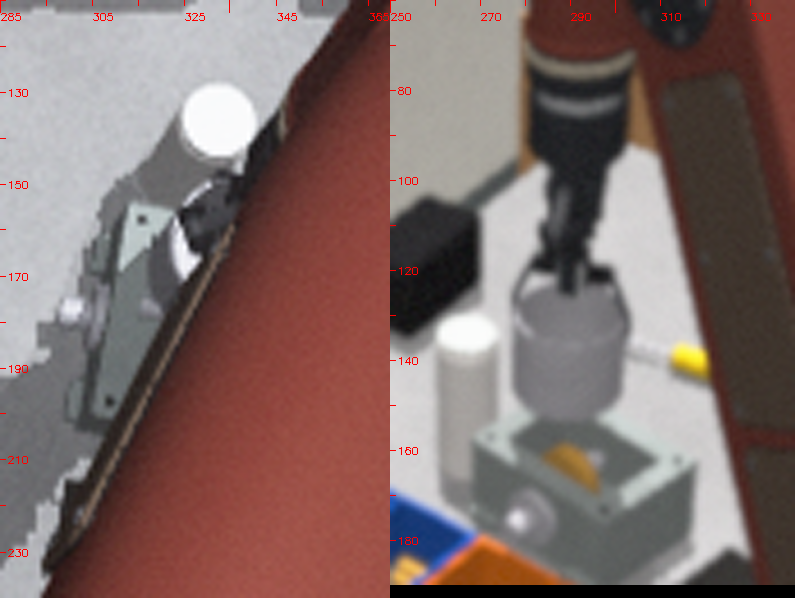

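The can hangs upright from the gripper (side view, can bottom at about row 150), clear of the rim. I'll carry it to the pad.

>>> {"api": "send_rows", "payload": {"targets": [[[0, 3, -6], [0, 0, 0], 5], [[0, 11, -22], [0, 0, 0], 5], [[0, 23, -45], [0, 0, 0], 5], [[0, 36, -71], [0, 0, 0], 5], [[0, 49, -97], [0, 0, 0], 5], [[0, 62, -122], [0, 0, 0], 5], [[0, 74, -146], [0, 0, 0], 5], [[0, 82, -162], [0, 0, 0], 5], [[0, 86, -170], [0, 0, 0], 5], [[0, 87, -171], [0, 0, 0], 5]]}}

```text
clock: 5.73
position: [0.432, -0.1992, 0.2454]
ee_rot: [-0.112, 0.698, 0.112, 0.698]
force: [0.2, -1.0, -1.7]
opening: 0.0131
```

>>> {"api": "send_rows", "payload": {"targets": [[[5, 0, 0], [0, 0, 0], 5], [[20, 0, 0], [0, 0, 0], 5], [[38, 0, 0], [0, 0, 0], 5], [[56, 0, 0], [0, 0, 0], 5], [[74, 0, 0], [0, 0, 0], 5], [[90, 0, 0], [0, 0, 0], 5], [[104, 0, 0], [0, 0, 0], 5], [[113, 0, 0], [0, 0, 0], 5], [[118, 0, 0], [0, 0, 0], 5], [[120, 0, 0], [0, 0, 0], 5]]}}

```text
clock: 6.57
position: [0.4339, -0.1995, 0.1244]
ee_rot: [-0.112, 0.698, 0.112, 0.698]
force: [-0.1, -0.0, -2.9]
opening: 0.0131
```

```bash
python3 -c "
from h import *
to([.434,-.2,.1175],1.89)
s=env.grab_frame('side')
mont('pics/e.png',[tile(s,250,120,110,110,5)])"
```

```text
t 6.5667 pos [ 0.4339 -0.1995  0.1244] F [-0.1 -0.  -2.9] open 0.0131 q1,6 [-0.58 -0.9 ]
shift [ 6.9 -0.5 -0. ] turn [-0.06 -0.03 -0.05]
```

View pics/e.png

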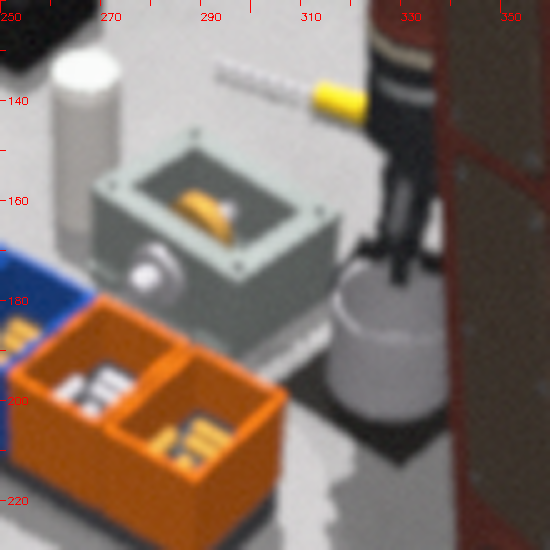

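The can is above the pad, upright and centred, with a small gap. I'll lower it in small steps and watch the force.

>>> {"api": "send_rows", "payload": {"targets": [[[2, 0, 0], [0, 0, 0], 5], [[3.5, 0, 0], [0, 0, 0], 5], [[4.5, 0, 0], [0, 0, 0], 5], [[5, 0, 0], [0, 0, 0], 5], [[5.5, 0, 0], [0, 0, 0], 5], [[6, 0, 0], [0, 0, 0], 5], [[6, 0, 0], [0, 0, 0], 5]]}}

```text
clock: 7.2
position: [0.4336, -0.1996, 0.1193]
ee_rot: [-0.112, 0.698, 0.112, 0.698]
force: [0.6, 0.4, -0.8]
opening: 0.013
```

```bash
python3 - <<'E'
from h import *
to([.434,-.2,.1175],1.89)
from scipy.optimize import least_squares
L=[(.065,.045),(.065,-.045),(-.065,-.045),(-.065,.045)]
U=[((a+.5)/5-.5+250,(b+.5)/5-.5+120) for a,b in [(112,186),(196,133),(320,211),(238,268)]]
k=lambda p:((p[0]+.5)/4.6-.5+285,(p[1]+.5)/4.6-.5+130)
V=[k((142,127)),None,k((238,334)),k((110,310))]
def f(q,tp=True):
    c,s=np.cos(q[2]),np.sin(q[2]);r=[]
    for l,u,v in zip(L,U,V):
        X=[[q[0]+c*l[0]-s*l[1],q[1]+s*l[0]+c*l[1],.08]]
        r.append(proj("side",X)[0]-u)
        if v and tp: r.append(proj("top",X)[0]-v)
    return np.ravel(r)
for tp in(True,False):
    o=least_squares(f,[.6,-.22,-.18],args=(tp,));print(o.x.round(4),o.fun.round(1))
E
```

```text
t 7.2 pos [ 0.4336 -0.1996  0.1193] F [ 0.6  0.4 -0.8] open 0.013 q1,6 [-0.58 -0.9 ]
shift [ 1.8 -0.5  0.2] turn [-0.08  0.    0.  ]
[ 0.6027 -0.2236 -0.1844] [-0.5 -0.2  0.  -0.2 -0.3 -0.   0.3  0.   0.6  0.7 -0.3 -0.1 -0.3  0.1]
[ 0.6019 -0.2238 -0.1849] [-0.3 -0.1 -0.1  0.   0.6  0.1 -0.1 -0. ]
```

>>> {"api": "send_rows", "payload": {"targets": [[[0.5, 0, 0], [0, 0, 0], 5], [[1, 0, 0], [0, 0, 0], 5], [[1, 0, 0], [0, 0, 0], 5]]}}

```text
clock: 7.45
position: [0.4342, -0.1999, 0.1187]
ee_rot: [-0.112, 0.698, 0.112, 0.699]
force: [0.4, -0.6, 2.7]
opening: 0.0134
```

>>> {"api": "send_rows", "payload": {"targets": [[[0, 0, 0], [0, 0, 0], 15], [[0, 0, 0], [0, 0, 0], 18], [[0, 0, 0], [0, 0, 0], 24], [[0, 0, 0], [0, 0, 0], 35], [[0, 0, 0], [0, 0, 0], 50], [[0, 0, 0], [0, 0, 0], 65], [[0, 0, 0], [0, 0, 0], 80], [[0, 0, 0], [0, 0, 0], 80], [[0, 0, 0], [0, 0, 0], 80], [[0, 0, 0], [0, 0, 0], 80]]}}

```text
clock: 8.28
position: [0.4336, -0.1996, 0.1183]
ee_rot: [-0.112, 0.698, 0.112, 0.698]
force: [1.1, 0.7, 0.3]
opening: 0.0799
```

>>> {"api": "send_rows", "payload": {"targets": [[[-5, 0, 0], [0, 0, 0], 80], [[-15, 0, 0], [0, 0, 0], 80], [[-35, 0, 0], [0, 0, 0], 80], [[-70, 0, 0], [0, 0, 0], 80], [[-105, 0, 0], [0, 0, 0], 80], [[-140, 0, 0], [0, 0, 0], 80], [[-170, 0, 0], [0, 0, 0], 80], [[-182, 0, 0], [0, 0, 0], 80], [[-182, 0, 0], [0, 0, 0], 80]]}}

```text
clock: 9.03
position: [0.4349, -0.2004, 0.3039]
ee_rot: [-0.113, 0.697, 0.111, 0.7]
force: [-0.1, 0.2, -0.3]
opening: 0.0798
```

```bash
python3 -c "
from h import *
to([.5985,.2087,.25],1.162)"
```

```text
t 9.0333 pos [ 0.4349 -0.2004  0.3039] F [-0.1  0.2 -0.3] open 0.0798 q1,6 [-0.58 -0.9 ]
shift [ 53.4 337.7 283.1] turn [41.64  0.3   0.18]
```

>>> {"api": "send_rows", "payload": {"targets": [[[0, 25, 21], [4, 0, 0], 80], [[0, 55, 46], [10, 0, 0], 80], [[0, 85, 71], [16, 0, 0], 80], [[0, 115, 97], [22, 0, 0], 80], [[0, 145, 122], [28, 0, 0], 80], [[0, 175, 147], [33, 0, 0], 80], [[0, 205, 172], [37, 0, 0], 80], [[0, 235, 197], [41.5, 0, 0], 80], [[10, 265, 222], [41.5, 0, 0], 80], [[25, 295, 247], [41.5, 0, 0], 80]]}}

```text
clock: 9.87
position: [0.5767, 0.1598, 0.2754]
ee_rot: [0.143, 0.692, -0.143, 0.693]
force: [1.5, 0.4, -0.5]
opening: 0.0802
```

```bash
python3 -c "
from h import *
to([.5985,.2087,.15],1.162)"
```

```text
t 9.8667 pos [0.5767 0.1598 0.2754] F [ 1.5  0.4 -0.5] open 0.0802 q1,6 [0.15 0.55]
shift [125.4  53.5   0.6] turn [ 0.12  0.07 -0.04]
```

>>> {"api": "send_rows", "payload": {"targets": [[[20, 30, 0], [0, 0, 0], 80], [[50, 50, 0.5], [0, 0, 0], 80], [[85, 53.5, 0.5], [0, 0, 0], 80], [[115, 53.5, 0.5], [0, 0, 0], 80], [[125, 53.5, 0.5], [0, 0, 0], 80], [[125, 53.5, 0.5], [0, 0, 0], 80]]}}

```text
clock: 10.37
position: [0.5952, 0.2061, 0.147]
ee_rot: [0.142, 0.695, -0.144, 0.69]
force: [-0.0, -0.3, 0.3]
opening: 0.0802
```

```bash
python3 -c "
from h import *
to([.5985,.2087,.044],1.162)
t=env.grab_frame('top');s=env.grab_frame('side')
mont('pics/f.png',[tile(t,285,130,75,130,4.5),tile(s,180,180,85,100,4.7)])"
```

```text
t 10.3667 pos [0.5952 0.2061 0.147 ] F [-0.  -0.3  0.3] open 0.0802 q1,6 [0.22 0.62]
shift [103.    4.1   2.6] turn [ 0.14 -0.3   0.22]
```

View pics/f.png

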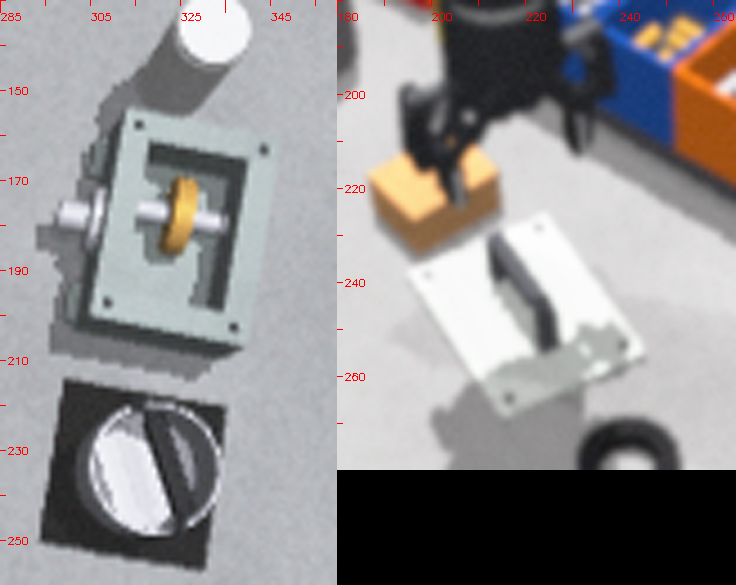

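The can stands on the pad, upright. The gripper fingers straddle the cover handle (about (522,290) in the side crop). All four housing bolts are now visible in the top crop.

>>> {"api": "send_rows", "payload": {"targets": [[[0, 0, 0], [0, 0, 0], 80], [[15, 0, 0], [0, 0, 0], 80], [[35, 0, 0], [0, 0, 0], 80], [[55, 0, 0], [0, 0, 0], 80], [[70, 0, 0], [0, 0, 0], 80], [[80, 0, 0], [0, 0, 0], 80], [[86, 0, 0], [0, 0, 0], 80], [[90, 0, 0], [0, 0, 0], 80], [[90, 0, 0], [0, 0, 0], 80]]}}

```text
clock: 11.22
position: [0.598, 0.2066, 0.0607]
ee_rot: [0.143, 0.692, -0.143, 0.693]
force: [0.1, -0.5, 0.4]
opening: 0.0799
```

```bash
python3 - <<'E'
from h import *
to([.5985,.2087,.044],1.162)
from scipy.optimize import least_squares
L=[(.065,.045),(.065,-.045),(-.065,-.045),(-.065,.045)]
U=[((a+.5)/5-.5+250,(b+.5)/5-.5+120) for a,b in [(112,186),(196,133),(320,211),(238,268)]]
V=[((a+.5)/4.5-.5+285,(b+.5)/4.5-.5+130) for a,b in [(139,124),(264,149),(233,327),(107,302)]]
def f(q,n):
    c,s=np.cos(q[2]),np.sin(q[2])
    X=[[q[0]+c*l[0]-s*l[1],q[1]+s*l[0]+c*l[1],.08] for l in L]
    return np.concatenate([(proj(m,X)-W).ravel() for m,W in(("top",V),("side",U)) if m in n])
for n in(["top"],["side"],["top","side"]):
    o=least_squares(f,[.6,-.22,-.18],args=(n,));print(n,o.x.round(4),o.fun.round(1))
E
```

```text
t 11.2167 pos [0.598  0.2066 0.0607] F [ 0.1 -0.5  0.4] open 0.0799 q1,6 [0.22 0.62]
shift [16.7  2.1 -0.4] turn [ 0.13  0.03 -0.02]
['top'] [ 0.6035 -0.223  -0.1841] [-0.2 -0.3  0.3 -0.2  0.3  0.4 -0.4  0.1]
['side'] [ 0.6019 -0.2238 -0.1849] [-0.3 -0.1 -0.1  0.   0.6  0.1 -0.1 -0. ]
['top', 'side'] [ 0.6028 -0.2234 -0.1843] [-0.1 -0.1  0.4 -0.   0.5  0.6 -0.3  0.3 -0.6 -0.2 -0.4 -0.   0.3  0.1
 -0.4 -0.1]
```

>>> {"api": "send_rows", "payload": {"targets": [[[8, 2, 0], [0, 0, 0], 75], [[14, 2, 0], [0, 0, 0], 65], [[16, 2, 0], [0, 0, 0], 50], [[16.5, 2, 0], [0, 0, 0], 35], [[16.5, 2, 0], [0, 0, 0], 25], [[16.5, 2, 0], [0, 0, 0], 21], [[16.5, 2, 0], [0, 0, 0], 18], [[16.5, 2, 0], [0, 0, 0], 15], [[16.5, 2, 0], [0, 0, 0], 10], [[16.5, 2, 0], [0, 0, 0], 5]], "squeeze": 90}}

```text
clock: 12.05
position: [0.5988, 0.2088, 0.0445]
ee_rot: [0.143, 0.692, -0.142, 0.693]
force: [-0.3, 2.5, 5.0]
opening: 0.0124
```

>>> {"api": "send_rows", "payload": {"targets": [[[0, 0, 0], [0, 0, 0], 5], [[0, 0, 0], [0, 0, 0], 5], [[0, 0, 0], [0, 0, 0], 5], [[0, 0, 0], [0, 0, 0], 5], [[0, 0, 0], [0, 0, 0], 5], [[0, 0, 0], [0, 0, 0], 5]], "squeeze": 90}}

```text
clock: 12.55
position: [0.5989, 0.2088, 0.0445]
ee_rot: [0.143, 0.692, -0.142, 0.693]
force: [0.1, 2.9, 5.8]
opening: 0.0121
```

>>> {"api": "send_rows", "payload": {"targets": [[[-3, 0, 0], [0, 0, 0], 5], [[-12, 0, 0], [0, 0, 0], 5], [[-28, 0, 0], [0, 0, 0], 5], [[-50, 0, 0], [0, 0, 0], 5], [[-75, 0, 0], [0, 0, 0], 5], [[-105, 0, 0], [0, 0, 0], 5], [[-135, 0, 0], [0, 0, 0], 5], [[-165, 0, 0], [0, 0, 0], 5], [[-190, 0, 0], [0, 0, 0], 5], [[-205, 0, 0], [0, 0, 0], 5]]}}

```text
clock: 13.38
position: [0.5987, 0.2083, 0.2523]
ee_rot: [0.143, 0.692, -0.143, 0.693]
force: [0.3, -0.2, -5.2]
opening: 0.0125
```

```bash
python3 - <<'E'
from h import *
to([.6028,-.2234,.27],-.1843+np.pi/2)
sp=atz("top",332.5,136.2,.14);c,s=np.cos(-.1843),np.sin(-.1843);d=sp[:2]-[.6028,-.2234]
print("spray",sp,"in gear frame",c*d[0]+s*d[1],-s*d[0]+c*d[1])
s=env.grab_frame("side");mont("pics/g.png",[tile(s,130,60,150,220,2.7)])
E
```

```text
t 13.3833 pos [0.5987 0.2083 0.2523] F [ 0.3 -0.2 -5.2] open 0.0125 q1,6 [0.22 0.63]
shift [ -17.8 -394.9  174.5] turn [-12.74   0.14  -0.05]
spray [ 0.72413395 -0.23182423  0.14      ] in gear frame 0.1208229438198846 0.0139539017965976
```

View pics/g.png

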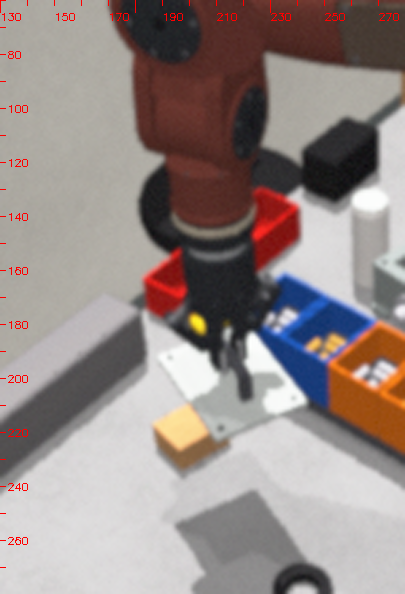

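The cover is held level (side crop, plate around (235,390), well clear of the carton and bins). I'll carry it over the bins.

>>> {"api": "send_rows", "payload": {"targets": [[[0, -5, 2], [-0.3, 0, 0], 5], [[0, -17, 7.5], [-1, 0, 0], 5], [[0, -36, 16], [-2, 0, 0], 5], [[0, -59, 26], [-3.5, 0, 0], 5], [[0, -84, 37], [-5, 0, 0], 5], [[0, -109, 48], [-6.5, 0, 0], 5], [[0, -134, 59], [-8, 0, 0], 5], [[0, -159, 70], [-9.5, 0, 0], 5], [[0, -180, 80], [-10.5, 0, 0], 5], [[0, -197, 87], [-11, 0, 0], 5]]}}

```text
clock: 14.27
position: [0.5991, -0.0093, 0.2467]
ee_rot: [0.075, 0.704, -0.076, 0.702]
force: [0.6, -0.6, -4.4]
opening: 0.0122
```

```bash
python3 - <<'E'
from h import *
to([.6028,-.2234,.25],-.1843+np.pi/2)
E
```

```text
t 14.2667 pos [ 0.5991 -0.0093  0.2467] F [ 0.6 -0.6 -4.4] open 0.0122 q1,6 [-0.14  0.08]
shift [  -3.3 -208.5   49.2] turn [-1.73 -0.2   0.05]
```

>>> {"api": "send_rows", "payload": {"targets": [[[0, -15, 3.5], [-0.5, 0, 0], 5], [[0, -38, 9], [-1, 0, 0], 5], [[0, -63, 15], [-1.7, 0, 0], 5], [[0, -90, 21], [-1.7, 0, 0], 5], [[0, -118, 28], [-1.7, 0, 0], 5], [[0, -145, 34], [-1.7, 0, 0], 5], [[0, -170, 40], [-1.7, 0, 0], 5], [[0, -190, 45], [-1.7, 0, 0], 5], [[0, -202, 48], [-1.7, 0, 0], 5], [[0, -207, 49], [-1.7, 0, 0], 5]]}}

```text
clock: 15.1
position: [0.6032, -0.2213, 0.247]
ee_rot: [0.066, 0.705, -0.066, 0.703]
force: [0.3, -0.9, -5.4]
opening: 0.0119
```

>>> {"api": "send_rows", "payload": {"targets": [[[15, 0, 0], [0, 0, 0], 5], [[30, 0, 0], [0, 0, 0], 5], [[45, 0, 0], [0, 0, 0], 5], [[55, 0, 0], [0, 0, 0], 5], [[60, 0, 0], [0, 0, 0], 5], [[60, 0, 0], [0, 0, 0], 5], [[60, 0, 0], [0, 0, 0], 5]]}}

```text
clock: 15.68
position: [0.6043, -0.2192, 0.1891]
ee_rot: [0.065, 0.704, -0.065, 0.704]
force: [0.2, 0.2, -4.7]
opening: 0.0123
```

```bash
python3 - <<'E'
from h import *
to([.6028,-.2234,.1375],-.1843+np.pi/2)
t=env.grab_frame('top');s=env.grab_frame('side')
mont('pics/i.png',[tile(t,285,110,75,130,4.6),tile(s,230,90,90,120,4.5)])
E
```

```text
t 15.6833 pos [ 0.6043 -0.2192  0.1891] F [ 0.2  0.2 -4.7] open 0.0123 q1,6 [-0.46 -0.28]
shift [51.6 -4.4 -0.7] turn [ 0.   -0.01 -0.01]
```

View pics/i.png

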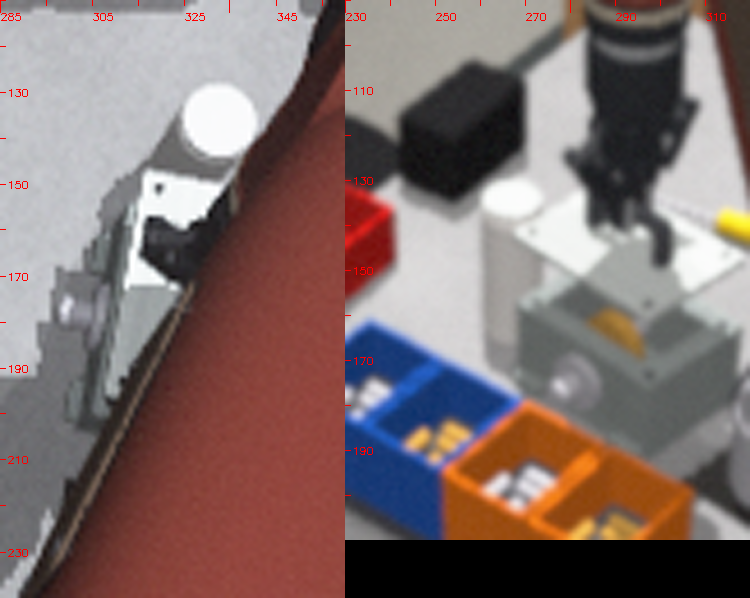

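The cover is level over the housing, with the bolt holes visible at (533,231), (648,303) and (738,256) in the side crop. I'll fit the cover's pose in the hand.

```bash
python3 - <<'E'
from h import *
from scipy.optimize import least_squares
L=np.array([(.065,.045,0),(-.065,.045,0),(-.065,-.045,0)])
U=[((a-345+.5)/4.5-.5+230,(b+.5)/4.5-.5+90) for a,b in [(533,231),(648,303),(738,256)]]
V=[((158.5)/4.6-.5+285,(187.5)/4.6-.5+110)]
def f(q,z=None,top=True):
    X=Ro.from_euler("z",q[2]).apply(L)+[q[0],q[1],z or q[3]]
    r=(proj("side",X)-U).ravel()
    return np.r_[r,(proj("top",X[:1])-V).ravel()] if top else r
for z,t in((None,True),(.1526,True),(.1526,False)):
    o=least_squares(f,[.6,-.22,-.18,.15],args=(z,t));print(o.x.round(4),o.fun.round(1))
E
```

```text
[ 0.5989 -0.2185 -0.2072  0.158 ] [ 0.2 -0.5  0.4  0.3 -1.6 -0.2  0.3  0.9]
[ 0.6019 -0.2223 -0.1873  0.15  ] [ 0.1  0.2  0.6  0.6 -1.8 -0.1  0.7  0.6]
[ 0.601  -0.2244 -0.2129  0.15  ] [ 0.7 -0.4  0.6  0.4 -1.3  0. ]
```

>>> {"api": "send_rows", "payload": {"targets": [[[0, -2, 0], [0, 0, 0], 5], [[5, -4, 0], [0, 0, 0], 5], [[15, -4, 0], [0, 0, 0], 5], [[25, -4, 0], [0, 0, 0], 5], [[34, -4, 0], [0, 0, 0], 5], [[41, -4, 0], [0, 0, 0], 5], [[46, -4, 0], [0, 0, 0], 5], [[49, -4, 0], [0, 0, 0], 5], [[50, -4, 0], [0, 0, 0], 5], [[50, -4, 0], [0, 0, 0], 5]]}}

```text
clock: 16.62
position: [0.6035, -0.2235, 0.1387]
ee_rot: [0.065, 0.704, -0.065, 0.704]
force: [-0.1, 1.0, -4.1]
opening: 0.0122
```

>>> {"api": "send_rows", "payload": {"targets": [[[0, 0, 0], [0, 0, 0], 5], [[0, 0, 0], [0, 0, 0], 5], [[0, 0, 0], [0, 0, 0], 5], [[0, 0, 0], [0, 0, 0], 5]]}}

```text
clock: 16.95
position: [0.6037, -0.2236, 0.1392]
ee_rot: [0.065, 0.704, -0.065, 0.704]
force: [-1.0, 0.9, -5.1]
opening: 0.0121
```

```bash
python3 - <<'E'
from h import *
to([.6028,-.2234,.1365],-.1843+np.pi/2)
t=env.grab_frame('top');s=env.grab_frame('side')
mont('pics/j.png',[tile(t,290,140,45,110,5),tile(s,255,125,95,95,6)])
E
```

```text
t 16.95 pos [ 0.6037 -0.2236  0.1392] F [-1.   0.9 -5.1] open 0.0121 q1,6 [-0.47 -0.28]
shift [ 2.7  0.  -0.9] turn [-0.03  0.03  0.01]
```

View pics/j.png

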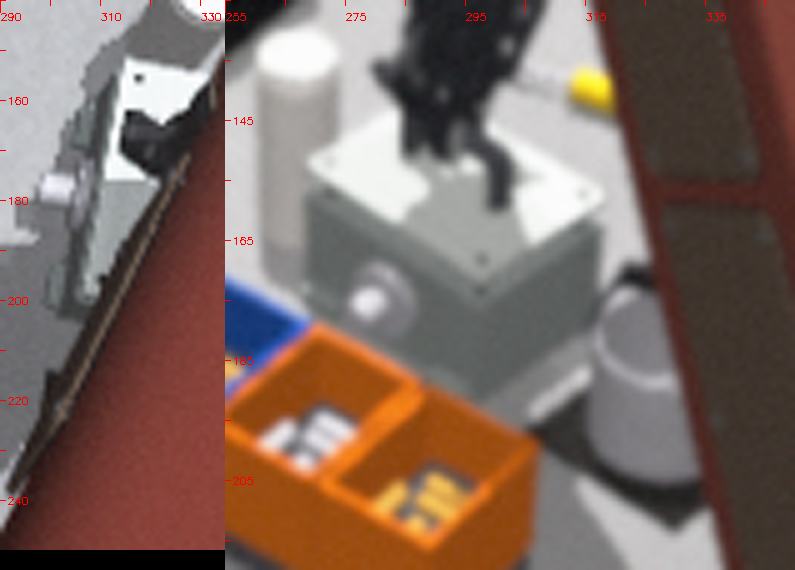

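```bash
python3 - <<'E'
from h import *
from scipy.optimize import least_squares
L=np.array([(.065,.045,0),(-.065,.045,0),(-.065,-.045,0)])
U=[((a-225+.5)/6-.5+255,(b+.5)/6-.5+125) for a,b in [(332,160),(482,259),(585,196)]]
V=[((138.5)/5-.5+290,(78.5)/5-.5+140)]
def f(q,z,top=True):
    X=Ro.from_euler("z",q[2]).apply(L)+[q[0],q[1],z or q[3]]
    r=(proj("side",X)-U).ravel()
    return np.r_[r,(proj("top",X[:1])-V).ravel()] if top else r
for z,t in((None,True),(.1027,True),(.1027,False)):
    o=least_squares(f,[.6,-.22,-.18,.1],args=(z,t));print(o.x.round(4),o.fun.round(1))
E
```

```text
[ 0.6003 -0.2233 -0.2041  0.1054] [-0.4 -0.  -0.2  0.2  0.2 -0.3  0.2  0.3]
[ 0.6018 -0.2252 -0.1941  0.1   ] [-0.5  0.3 -0.1  0.4  0.1 -0.2  0.4  0.1]
[ 0.6016 -0.2264 -0.209   0.1   ] [-0.2 -0.1 -0.1  0.2  0.3 -0.2]
```

Both estimates agree that the cover is centred within about 3 mm, yaw is off by about 0.02 rad, and the underside is 15–17 mm above the rim. I'll lower it 3 mm and let it settle.

>>> {"api": "send_rows", "payload": {"targets": [[[1, 0, 0], [-0.5, 0, 0], 5], [[2, 0, 0], [-0.5, 0, 0], 5], [[3, 0, 0], [-0.5, 0, 0], 5], [[3, 0, 0], [-0.5, 0, 0], 5], [[3, 0, 0], [-0.5, 0, 0], 5], [[3, 0, 0], [-0.5, 0, 0], 5], [[3, 0, 0], [-0.5, 0, 0], 5], [[3, 0, 0], [-0.5, 0, 0], 5]]}}

```text
clock: 17.72
position: [0.6035, -0.2235, 0.1359]
ee_rot: [0.062, 0.704, -0.062, 0.704]
force: [0.2, 0.4, -3.8]
opening: 0.0124
```

```bash
python3 - <<'E'
from h import *
to([.6028,-.2234,.1365],-.1843+np.pi/2)
print(abs(env.get_state()["joint_vel"]).max())
env.hand_in()
E
```

```text
t 17.7167 pos [ 0.6035 -0.2235  0.1359] F [ 0.2  0.4 -3.8] open 0.0124 q1,6 [-0.47 -0.29]
shift [-0.6 -0.  -0.8] turn [0.47 0.   0.  ]
0.0008563640449515477
the job is handed in; nothing more can be done
```

I moved the can from the gearbox rim to the rubber pad and released it upright. I then carried the cover over the bins and handed in at 17.7 s, with the cover held still over the housing. `hand_in` gives no verdict, so these are my own checks:

- **Can:** The pictures after release show it upright on the pad. I set it down at the pad's measured centre to within about 1 mm. I did not re-measure its position afterwards.
- **Cover height:** The arm reading puts the underside about 11–12 mm above the rim. The last camera fit, taken before the final 3 mm lowering, would put it up to about 3 mm higher. Both are inside the 4–24 mm limit.
- **Cover alignment:** The gripper is within 1 mm of the housing centre and 0.01 rad of its long side. The last camera fit differed by 1–3 mm and about 0.02 rad. I took no picture after that last small adjustment.
- **Contact and grip:** The wrist force was about 4 N, close to the cover's weight, so there is no sign of it touching the housing. The arm was at rest with the handle still gripped.
- **Bins and other objects:** The forces I read during the moves stayed small, and nothing looked displaced in the crops I viewed. They did not cover every object on the bench.

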